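Hook the bottle shelf into the slotted upright and lock it

ROBOT

A 6-joint arm with a two-finger parallel gripper is mounted at the origin on a cart in front of the work surface, level with it; the furniture and walls round the work are solid. World frame = base frame: x ahead of the robot, y to its left, z up, the work surface at z = 0. Lengths are in m, angles in rad, forces in N, time in s.
With the tool pointing down it reaches from about 0.3 to 0.75 m from the base axis. Payload 8.5 kg.
Tool frame: the origin (TCP) lies midway between the tips of the shut fingers; the grasp point (between the pads) lies 19 mm behind it; z points along the fingers, y is the line along which they close (so a half turn about z gives the same grasp; the last joint's range is limited). The gripper opens to 85 mm and grips with 20 to 120 N. Pads are 22 mm wide; open, the fingers measure 114 mm over their backs; the gripper's body (76 mm by 85 mm) begins 54 mm behind the grasp point. The pads swing forward as they close: fully open they stand 13 mm farther back than shut.
Start: joints at [-0.215, 0.381, 1.297, -0, 1.464, -0.215], TCP at [0.55, 0, 0.231] pointing down, gripper open.
Joint ranges: [-3.11, 3.11], [-0.89, 2.33], [0.22, 2.48], [-1.42, 4.56], [0.17, 2.85], [-2.88, 2.88]. Speed limits (rad/s): [2.39, 2.39, 3.14, 3.14, 3.14, 3.14].

INTERFACE

Orientations are given as a unit quaternion [x, y, z, w].
In Python, from rig import get_obs, read_camera, sign_off, masks_of gives the robot as it stands.
- The arm moves only by the shell command python3 -m creep 'ROWS' [FORCE]. ROWS is JSON, a list of rows, each a list of 7 numbers: the turn, a rotation vector about the tool's x, y, z in degrees, then the shift along the tool's x, y, z in cm, then the opening in per cent of the stroke, from 0 (shut) to 100 (fully open). A call has 1 to 8 rows; each row is the pose to reach, as a shift and turn from the pose commanded when the call began, along the tool's axes at that moment; what a row does not reach only later rows make up. A row lasts 1/10 s, in which the tool goes at most 50 mm and 8.59 degrees, less where a joint would pass 70% of its speed; a pose out of reach is approached as far as the arm can. A call with a gripper value outside its range is refused whole. The fingers move at their own pace and stop on an object; FORCE is the grip in N (left out, the last holds). Time passes only in rows, so rows that repeat a pose let the fingers close. It gives the time, the measured TCP pose, the force, the opening and the grip force at its end, in the units of the state.
- get_obs(): the state, without advancing time (a new reading comes with each control period).
- read_camera(name): name is "scene" or "side" or "wrist"; returns a dict with "image" (384x512x3 uint8, red, green, blue), "fx", "fy", "cx", "cy" (pixels), "D" ([k1, k2, p1, p2, k3] as OpenCV has them; the pictures are not rectified), "xyz" and "rotation" of the camera in the world. Camera axes: x right, y down, z forward; pixel columns grow to the right and rows downward; lengths in m; the calibration is good to about 2 mm. A picture is of the moment at which its call begins. There is no depth.
- sign_off(): hands the job in; it is judged then, once.
Trained networks look in a picture, given as the dict that the camera call returned (one of the last four; its "shot" number tells which), for a name from the list of things; names that differ only in an ending like _2 or _b are one class to them, and where a whole thing is asked for, a point or a joint stands for the part that bears it (a point fixed in the world has none). Each returns a list of dicts, best first, with "p" (0 to 1); they miss things now and then, are a little off and sometimes report something else, mostly with a low value. They report only what shows in the picture. A call takes as long as a camera call.
- masks_of(target, picture): "region" (384x512 bool, what is visible of it) and "bbox" ([left, top, width, height] in pixels, round what is visible of it).
The state is a dict: "t": time; "joint_positions": joint angles; "joint_vel": joint speeds; "effort": joint torques, N m; "ee_pos": TCP position; "eef_rot": TCP orientation; "wrist_force": force on the tool from outside, world axes, zero at the start; "wrist_torque": the same for the moment, N m; "finger_gap": finger opening in m; "finger_force": force on a finger pad.
Only numpy, scipy, OpenCV 4.12 (cv2) and the standard library are available. Lean on these libraries where they do the work, as an engineer would, in place of code of your own. Each camera call takes 0.05 s, during which the arm holds its last target. There are 200 camera calls.

TASK

Hang the dark steel shelf bracket in the top two slots of the slotted upright and press it down until the upright's spring plunger snaps in and locks it fully home; feel your way rather than force it, because the upright is only hand-clamped and is driven down through its clamp by more than about 25 N. Then stand the small amber dropper bottle on the bracket's tray, keeping it upright all the way and setting it down gently.

Things in the scene. Friction and masses are not known exactly. Their poses are not given: they have to be found in the camera images.
- bracket: Loose shelf bracket of plain dark steel, 0.19-0.31 kg, standing on the desk as it will hang. Origin = grip centre, in the middle of its upright web, 38 mm above its underside. x points from tray to hooks, z up. The web is 12 mm thick (y), from x = -22 to +54 mm and z = -38 to +18 mm, free on both sides. Behind it a back plate 34 mm wide: back face at x = +58, top at z = +68 mm.
- hook (a point): On the bracket, 58 mm behind and 46 mm above its origin: middle of the underside of the upper hook's neck, in the back face. Two hooks 6 mm wide, 68 mm apart, stand behind the back plate: a level neck 8 mm high, and at its end a tab hanging 13 mm below the neck, slightly wedge-shaped, reaching 12 mm (lower hook 9 mm) behind the back face. Axes as the bracket's.
- tray (a point): On the bracket: centre of its tray's floor, 52 mm in front (-x) of and 34 mm below the bracket's origin. Inside the tray measures 58 mm (x) by 78 mm (y), rims 10 mm high.
- foot: Fixed grey clamp foot, plate 108 x 92 x 10 mm, bolted to the desk, clamping the slotted upright. Origin on the desk below the upright's front face, which lies in this frame's plane x = 0 and looks along -x, to the robot; hooks go in along +x. The upright is a galvanised channel 46 mm wide, 261 mm high, front sheet 4 mm, with three upright slots 10 mm wide, 58 mm high, one every 68 mm.
- slot (a point): Fixed to the foot: nominal middle of the top slot's lower edge, in the front face, 194 mm up; axes as the foot's. The upright was clamped by eye: its slots truly lie up to 14 mm higher or lower, to be felt or seen. Hooks go in with necks about 31 mm above the lower edges until the back plate is on the face, then down along the face till the necks rest on the edges (hook = true slot).
- plunger (a joint): Spring plunger behind the top slot, black knob at the upright's rear; m, 0 = out (rest). As the bracket goes down, a ramp on the upper hook pushes it back by about 0.003 m (6 N at rest, 12 N there); the bracket resists with about 4 to 13 N over the last 8 mm. In the final 2 mm before the hard stop it snaps back to 0 over the hook's square shoulder: locked.
- bottle_mid (a point): Middle of the small amber dropper bottle with black teat, half-way up, 51 mm above its foot: round, 34 mm in diameter to 62 mm above the foot, 102 mm high, 0.06-0.1 kg, standing on the desk; grip round the body. z is its axis.

How it is judged:
By the outcome, as a careful person would: the job done as asked, in the order asked, and still so for the second after the job is handed in, with the robot touching nothing.
It also fails if it takes over 58 s, if anything falls off the work surface, if the arm or the gripper's body presses on something with over 40 N, if the wrist force passes 120 N, or if a joint passes its speed limit or range.

## Working session

There is one attempt and no reset: what is moved stays moved. The work goes in short steps, Python scripts to look and compute and a shell command to move; the robot and the scene stay as the last step left them, time stands still between calls to the robot, and variables do not carry over. Pictures are saved under pics/ and viewed, at most 15 in all, crops included, and the job is handed in when it is done.

```bash
mkdir -p pics; ls
cat > h.py <<'E'
import numpy as np, cv2
from rig import *
from scipy.spatial.transform import Rotation as R
def rot(c):
    r=np.array(c["rotation"],float)
    return r if r.shape==(3,3) else R.from_quat(r).as_matrix()
def K(c): return np.array([[c["fx"],0,c["cx"]],[0,c["fy"],c["cy"]],[0,0,1.]])
def ray(c,px):
    u=cv2.undistortPoints(np.array([[px]],float),K(c),np.array(c["D"],float))[0,0]
    return np.array(c["xyz"]),rot(c)@np.array([u[0],u[1],1.])
def onplane(c,px,z):
    o,d=ray(c,px); return o+d*(z-o[2])/d[2]
def tri(obs):
    A=np.zeros((3,3));b=np.zeros(3);L=[]
    for c,p in obs:
        o,d=ray(c,p);d=d/np.linalg.norm(d);M=np.eye(3)-np.outer(d,d);A+=M;b+=M@o;L.append((M,o))
    x=np.linalg.solve(A,b); return x,[float(np.linalg.norm(M@(x-o))) for M,o in L]
def proj(c,P):
    r=rot(c);p,_=cv2.projectPoints(np.atleast_2d(np.array(P,float)),cv2.Rodrigues(r.T)[0],-r.T@np.array(c["xyz"]),K(c),np.array(c["D"],float));return p[:,0]
def save(c,n): cv2.imwrite("pics/"+n,cv2.cvtColor(c["image"],cv2.COLOR_RGB2BGR))
E
python3 - <<'E'
from h import *
S={}
for n in("scene","side","wrist"):
    c=read_camera(n);S[n]=c
    print(n,np.round(c["xyz"],3),np.round(rot(c)[:,2],2),c["fx"])
    for t in("bracket","foot","bottle_mid"):
        for m in masks_of(t,c)[:2]: print(t,m["bbox"],round(m["p"],2))
cv2.imwrite("pics/a.png",cv2.cvtColor(cv2.resize(np.hstack([S["scene"]["image"],S["side"]["image"]]),(800,300)),cv2.COLOR_RGB2BGR))
save(S["scene"],"s0.png");save(S["side"],"d0.png");save(S["wrist"],"w0.png")
o=get_obs();print(o)
import pickle;pickle.dump(S,open("S.pkl","wb"))
E
```

```text
pics
scene [ 0.388 -0.846  0.622] [ 0.2   0.86 -0.47] 472.84101591809076
bracket [213.8, 170.9, 42.7, 63.5] 0.77
foot [287.2, 130.1, 57.5, 131.8] 0.76
bottle_mid [199.3, 255.0, 19.2, 44.1] 0.81
side [ 0.569 -0.651  0.645] [ 0.02  0.81 -0.59] 396.8468342119434
bracket [226.4, 154.8, 33.7, 73.8] 0.91
foot [296.0, 139.4, 57.2, 119.8] 0.65
bottle_mid [191.1, 258.5, 17.7, 43.3] 0.7
bottle_mid [341.8, 165.0, 8.5, 12.2] 0.42
wrist [0.55  0.076 0.374] [ 0.   -0.3  -0.95] 331.6101313475273
bracket [228.9, 0.0, 94.6, 95.2] 0.63
foot [379.9, 122.7, 131.3, 129.9] 0.76
{'t': 0.6, 'joint_positions': array([-2.15287315e-01,  3.80622806e-01,  1.29744874e+00, -1.69237964e-05,
        1.46363253e+00, -2.15292095e-01]), 'joint_vel': array([ 0.00017315, -0.00070372, -0.00106712, -0.00205243,  0.00206025,
        0.00076065]), 'effort': array([-1.15396324e-03, -4.48155105e+01, -2.31400949e+01, -2.77801837e-04,
        6.05910864e-04,  9.92432035e-06]), 'ee_pos': array([5.49956364e-01, 9.74813782e-06, 2.31293686e-01]), 'eef_rot': array([ 7.07104450e-01,  7.07109110e-01, -3.71518425e-05, -4.23600199e-05]), 'wrist_force': array([0.60182781, 0.29903273, 0.17211534]), 'wrist_torque': array([-0.0128558 , -0.00643835, -0.0450921 ]), 'finger_force': 0.0, 'finger_gap': 0.0851829378967571}
```

View pics/s0.png

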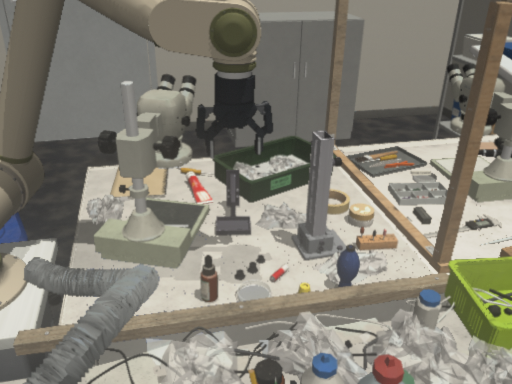

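View pics/d0.png

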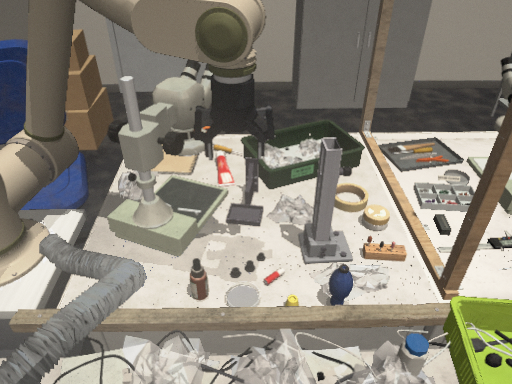

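The scene view shows the bracket at (233,200) with its tray toward the camera's lower left, the bottle at (209,280) and the upright at (318,190). In the side view they are at (245,195), (199,280) and (325,200).

Run:
```python
from h import *
import pickle;S=pickle.load(open("S.pkl","rb"))
def cr(c,x,y,w,h,f=4): return cv2.resize(c["image"][y:y+h,x:x+w],None,fx=f,fy=f,interpolation=cv2.INTER_CUBIC)
a=cr(S["scene"],200,120,160,150,2.5);b=cr(S["side"],200,120,160,150,2.5)
w=cv2.resize(S["wrist"]["image"],(400,300))
w2=cr(S["wrist"],192,0,128,96,3.125)[:300]
im=np.vstack([np.hstack([a,b])[:300*2],])
im=np.vstack([np.hstack([a,b]),np.zeros((0,800,3),np.uint8)])
cv2.imwrite("pics/c1.png",im[:,:,::-1])
cv2.imwrite("pics/c2.png",np.hstack([w,w2])[:,:,::-1])
def bc(m): b=m; return (b[0]+b[2]/2,b[1]+b[3]/2)
print("bottle",tri([(S["scene"],(208.9,277)),(S["side"],(200,280.2))]))
print("bottle foot z0",onplane(S["scene"],(208.5,297),0),onplane(S["side"],(200,299),0))
```

```text
bottle (array([ 0.47545883, -0.12968489,  0.04729264]), [0.004651947531979783, 0.004651947531979849])
bottle foot z0 [ 0.46998403 -0.12653782  0.        ] [ 0.47564359 -0.14186307  0.        ]
```

View pics/c1.png

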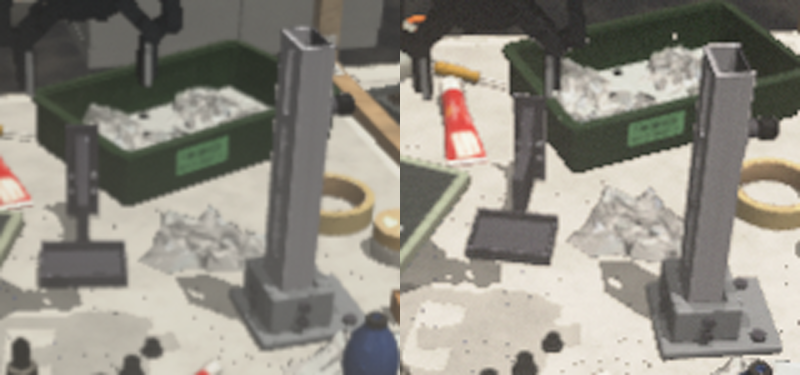

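View pics/c2.png

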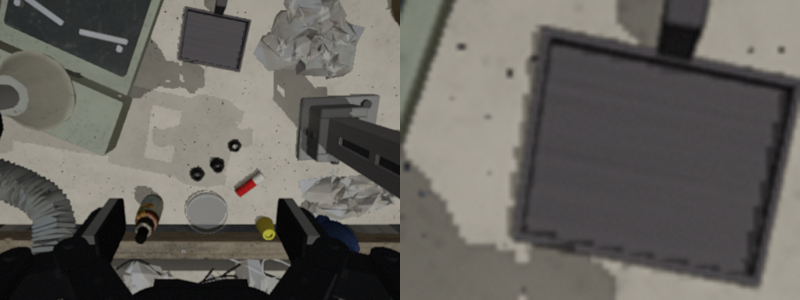

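The crops show the tray (wrist corners about (237,9), (319,25), (306,91), (228,76)) with its web behind it. The upright's slotted face looks left, toward the robot, and the foot plate is in the wrist view at about (380–480,122–205).

Run:
```python
from h import *
import pickle;S=pickle.load(open("S.pkl","rb"))
w,s,d=S["wrist"],S["scene"],S["side"]
P=[onplane(w,p,.014) for p in[(236.8,9),(319.4,25),(306.2,90.6),(228.2,76.2)]]
P=np.array(P);print(P.round(4)); c=P.mean(0)
x=P[0]+P[1]-P[2]-P[3];y=P[0]+P[3]-P[1]-P[2]
print("tray c",c.round(4),"yaw x",np.degrees(np.arctan2(x[1],x[0])),"yaw y",np.degrees(np.arctan2(y[1],y[0]))-90, "sizes",np.linalg.norm(P[0]-P[1]),np.linalg.norm(P[0]-P[3]))
# tray near corners seen in scene / side  crop(200,120,2.5)
f=lambda X,Y,o=0:(200+(X-o)/2.5,120+Y/2.5)
print("near-left corner",tri([(s,f(40,283)),(d,f(467,257,400))]),"near-right",tri([(s,f(127,283)),(d,f(555,262,400))]))
print("plate top",tri([(s,f(82,125)),(d,f(529,96,400))]))
# upright top: front-left corner etc
print("upr top near-left",tri([(s,f(281,30)),(d,f(707,47,400))]))
print("upr top right-near",tri([(s,f(329,52)),(d,f(746,74,400))]))
# foot plate corners (z=.01) near-left bottom
for a,b in[((243,340),(662,350)),((232,290),(652,287)),((357,318),(780,345))]:
  print("foot",tri([(s,f(*a)),(d,f(*b,400))]))
for p in[(303,95),(374,95),(298,158)]:
  print("w foot",onplane(w,(p[0]*1.28,p[1]*1.28),.01).round(4))
m=masks_of  # noqa
```

```text
[[0.5308 0.1513 0.014 ]
 [0.6117 0.1373 0.014 ]
 [0.6014 0.0757 0.014 ]
 [0.5209 0.0898 0.014 ]]
tray c [0.5662 0.1135 0.014 ] yaw x 80.70842242645357 yaw y 80.1320832916063 sizes 0.08208391318650665 0.06227720486766226
near-left corner (array([0.52122932, 0.08791563, 0.00246473]), [0.003385420862483527, 0.003385420862483412]) near-right (array([ 0.60834605,  0.09798762, -0.01544734]), [0.003335198792771744, 0.003335198792771847])
plate top (array([0.58749714, 0.22808089, 0.09790524]), [0.0013099741026632039, 0.0013099741026631573])
upr top near-left (array([0.72242532, 0.03191173, 0.26429198]), [0.002744227338063745, 0.0027442273380638405])
upr top right-near (array([ 0.74721752, -0.00937389,  0.26118516]), [0.0001825103293946391, 0.000182510329394645])
foot (array([ 0.69614832, -0.01713123, -0.01840405]), [0.008988139004686946, 0.008988139004687088])
foot (array([0.6971642 , 0.04015458, 0.00187903]), [0.0035819912390702927, 0.0035819912390702615])
foot (array([ 0.79523168, -0.04013566,  0.00801253]), [0.008902652342142195, 0.008902652342142171])
w foot [0.6914 0.0439 0.01  ]
w foot [0.7896 0.044  0.01  ]
w foot [ 0.6948 -0.0478  0.01  ]
```

```bash
python3 -m creep '[[0,0,-8.5,0.5,-1,-0.5,100],[0,0,-17,1,-2,-1,100],[0,0,-25.5,1.5,-3,-1.5,100],[0,0,-34,2,-4,-2,100],[0,0,-42.5,2,-5,-3,100],[0,0,-51,2,-5,-3,100],[0,0,-59.5,2,-5,-3,100],[0,0,-68,2,-5,-3,100]]' && python3 -m creep '[[0,0,-8,0,0,0,100],[0,0,-16,0,0,0,100],[0,0,-22,0,0,0,100]]' && python3 -m creep '[[0,-8.3,0,0,0,0,100],[0,-16.6,0,0,0,0,100],[0,-25,0,0,0,0,100],[0,-25,0,0,0,0,100],[0,-25,0,0,0,0,100]]'
python3 - <<'E'
from h import *
import pickle
c=read_camera("wrist");save(c,"w1.png");pickle.dump(c,open("w1.pkl","wb"))
for t in("foot","bracket"):
    for m in masks_of(t,c)[:2]: print(t,m["bbox"],m["p"])
print(np.round(c["xyz"],3),get_obs()["joint_positions"].round(2))
E
```

```text
t: 1.4
ee_pos: [0.4999, 0.02, 0.2615]
eef_rot: [0.188, 0.982, -0.0, 0.0]
wrist_force: [0.2, -0.1, -0.4]
finger_gap: 0.085
finger_force: 0.0
t: 1.7
ee_pos: [0.5, 0.02, 0.2614]
eef_rot: [-0.003, 1.0, -0.0, 0.0]
wrist_force: [-0.1, -0.8, 0.3]
finger_gap: 0.0851
finger_force: 0.0
t: 2.2
ee_pos: [0.4999, 0.0198, 0.2619]
eef_rot: [0.0, 0.976, -0.0, 0.216]
wrist_force: [0.7, -0.1, 0.1]
finger_gap: 0.0852
finger_force: 0.0
foot [208.2, 192.8, 64.5, 166.3] 0.82
bracket [387.9, 116.6, 81.7, 78.1] 0.74
[0.371 0.02  0.36 ] [-0.25  0.1   1.67  0.13  0.95 -1.88]
```

View pics/w1.png

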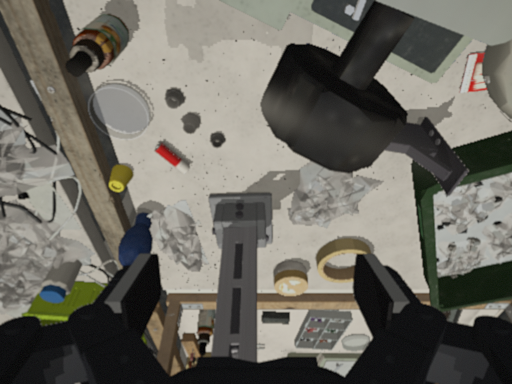

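The wrist view shows the upright's face with its slots at (238,262) and (235,310), and the foot at (240,215). The bracket is at (430,150), and a near black microscope head at (330,110) partly covers it.

Run:
```python
from h import *
import pickle
c=pickle.load(open("w1.pkl","rb"));S=pickle.load(open("S.pkl","rb"))
s,d,w=S["scene"],S["side"],S["wrist"]
for n,a,b in[("posttop",(129,85),(127,79)),("armtip",(130,130),(130,130)),("headL",(103,143),(108,148)),("headR",(190,150),(178,148)),("dish",(140,225),(150,215)),("eyep",(168,80),(163,75))]:
  print(n,tri([(s,a),(d,b)]))
for z in(.05,.1,.15,.2,.25):
  print(z,"head box",[onplane(c,p,z)[:2].round(3) for p in[(263,100),(400,110),(330,170),(300,45)]])
im=c["image"]
a=cv2.resize(im[180:370,170:310],None,fx=3.1,fy=3.1,interpolation=cv2.INTER_CUBIC)
b=cv2.resize(s["image"][60:270,80:230],None,fx=2.4,fy=2.8,interpolation=cv2.INTER_CUBIC)
h=max(a.shape[0],b.shape[0]);o=np.zeros((h,a.shape[1]+b.shape[1],3),np.uint8);o[:a.shape[0],:a.shape[1]]=a;o[:b.shape[0],a.shape[1]:]=b
print(o.shape,a.shape);cv2.imwrite("pics/c3.png",o[:,:,::-1])
```

```text
posttop (array([0.35761411, 0.05321978, 0.38047484]), [0.0010382386134142117, 0.0010382386134142369])
armtip (array([0.35383525, 0.01774144, 0.29964348]), [0.0041134472310350835, 0.004113447231035048])
headL (array([0.30687203, 0.00309562, 0.2769692 ]), [0.011288638534684313, 0.011288638534684316])
headR (array([ 0.45452238, -0.04188652,  0.28397203]), [0.005401949861375178, 0.005401949861375271])
dish (array([0.35194813, 0.03845064, 0.07551746]), [0.005447108641188849, 0.005447108641188748])
eyep (array([0.42899107, 0.03276738, 0.39281765]), [0.00245359018672781, 0.002453590186727785])
0.05 head box [array([0.524, 0.026]), array([0.535, 0.166]), array([0.613, 0.106]), array([0.471, 0.058])]
0.1 head box [array([0.5  , 0.025]), array([0.509, 0.142]), array([0.574, 0.092]), array([0.455, 0.052])]
0.15 head box [array([0.475, 0.024]), array([0.482, 0.119]), array([0.535, 0.078]), array([0.439, 0.046])]
0.2 head box [array([0.45 , 0.023]), array([0.456, 0.095]), array([0.496, 0.064]), array([0.423, 0.039])]
0.25 head box [array([0.425, 0.022]), array([0.429, 0.071]), array([0.457, 0.05 ]), array([0.407, 0.033])]
(589, 794, 3) (589, 434, 3)
```

View pics/c3.png

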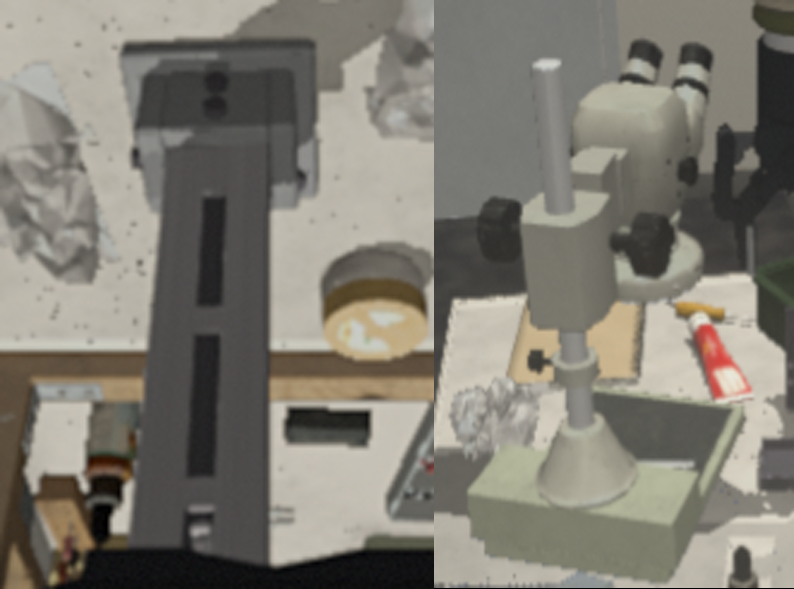

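Run:
```python
from h import *
import pickle
c=pickle.load(open("w1.pkl","rb"));S=pickle.load(open("S.pkl","rb"))
f=lambda X,Y:(170+X/3.1,180+Y/3.1)
def onx(p,x,yaw=0,x0=None):
    o,dr=ray(c,f(*p)); return o+dr*(x-o[0])/dr[0]
pts={"l0":(212,196),"u0":(209,306),"l1":(206,334),"u1":(201,475),"l2":(200,507)}
for x in(.70,.71,.72,.73,.74):
    print(x,{k:onx(p,x)[1:].round(4).tolist() for k,p in pts.items()})
for k in[(162,150),(268,150),(133,545),(268,545)]: print(k,onx(k,.72).round(4))
print("plate corners",[onplane(c,f(*p),.01)[:2].round(4) for p in[(122,45),(315,40),(318,190)]])
w=S["wrist"]
print("base",[onplane(w,(a*1.28,b*1.28),.05)[:2].round(3) for a,b in[(157,0),(128,75),(112,150)]])
cv2.imwrite("pics/c4.png",cv2.resize(S["side"]["image"][50:260,70:250],None,fx=2.8,fy=2.8,interpolation=cv2.INTER_CUBIC)[:,:,::-1])
```

```text
0.7 {'l0': [-0.004, 0.0895], 'u0': [-0.0029, 0.1419], 'l1': [-0.0035, 0.1537], 'u1': [-0.0027, 0.2059], 'l2': [-0.0025, 0.2163]}
0.71 {'l0': [-0.0047, 0.0813], 'u0': [-0.0036, 0.1353], 'l1': [-0.0042, 0.1475], 'u1': [-0.0034, 0.2013], 'l2': [-0.0032, 0.212]}
0.72 {'l0': [-0.0054, 0.0731], 'u0': [-0.0043, 0.1287], 'l1': [-0.0049, 0.1412], 'u1': [-0.0041, 0.1966], 'l2': [-0.0039, 0.2076]}
0.73 {'l0': [-0.0062, 0.0649], 'u0': [-0.005, 0.1221], 'l1': [-0.0056, 0.135], 'u1': [-0.0048, 0.1919], 'l2': [-0.0045, 0.2033]}
0.74 {'l0': [-0.0069, 0.0567], 'u0': [-0.0057, 0.1154], 'l1': [-0.0063, 0.1287], 'u1': [-0.0054, 0.1873], 'l2': [-0.0052, 0.1989]}
(162, 150) [ 0.72   -0.0293  0.0464]
(268, 150) [0.72   0.0188 0.0464]
(133, 545) [ 0.72   -0.0253  0.2201]
(268, 545) [0.72   0.0191 0.22  ]
plate corners [array([ 0.6887, -0.0483]), array([0.6855, 0.0403]), array([0.7919, 0.0451])]
base [array([0.502, 0.151]), array([0.463, 0.071]), array([ 0.434, -0.023])]
```

View pics/c4.png

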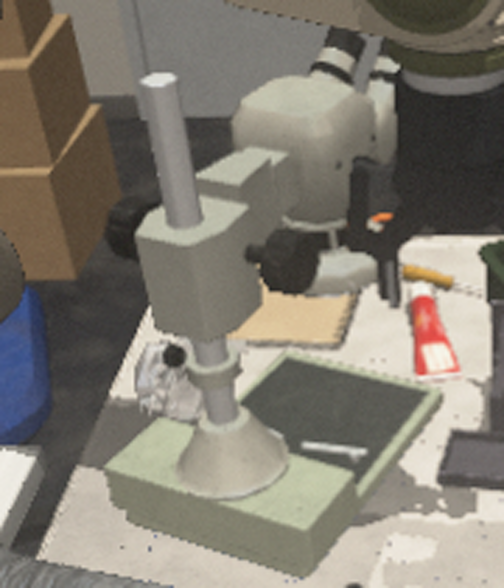

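The crop shows the microscope: post at left, knobs at (135,225) and (285,260), head at (300,140) and eyepieces at (345,40) and (385,70), standing beyond the post. I'll triangulate those before bringing the forearm near them.

Run:
```python
from h import *
import pickle
S=pickle.load(open("S.pkl","rb"));s,d=S["scene"],S["side"]
f=lambda X,Y:(80+(X-434)/2.4,60+Y/2.8); g=lambda X,Y:(70+X/2.8,50+Y/2.8)
for n,a,b in[("eyeL",(645,48),(345,38)),("eyeR",(697,52),(385,65)),("head",(632,95),(305,100)),("knobR",(650,245),(285,262)),("knobL",(498,230),(135,228)),("obj",(660,280),(345,278))]:
  x,r=tri([(s,f(*a)),(d,g(*b))]);print(n,x.round(3),np.round(r,4))
print(get_obs()["ee_pos"])
```

```text
eyeL [0.445 0.328 0.318] [0.0024 0.0024]
eyeR [0.489 0.204 0.341] [0.006 0.006]
head [0.425 0.197 0.313] [0.0035 0.0035]
knobR [0.425 0.042 0.251] [0.0004 0.0004]
knobL [0.298 0.114 0.244] [0.0013 0.0013]
obj [0.441 0.197 0.15 ] [0.0047 0.0047]
[0.50107432 0.01976416 0.26179822]
```

```bash
cat >> h.py <<'E'
def pose(yaw,lean,p,grasp=True,dz=0):
    """tool x along yaw (deg), leaning back (body towards -x of yaw) ; p = grasp point"""
    r=R.from_euler("z",yaw,degrees=True)*R.from_matrix(np.diag([1.,-1,-1]))*R.from_euler("y",lean,degrees=True)
    t=np.array(p,float)+(0.019*r.as_matrix()[:,2] if grasp else 0)
    return r,t+[0,0,dz]
def rel(r0,t0,r1,t1):
    return np.round(np.r_[(r0.inv()*r1).as_rotvec(degrees=True),r0.inv().apply(t1-t0)*100],2)
def chain(*ps):
    o=get_obs();r0,t0=R.from_quat(o["eef_rot"]),np.array(o["ee_pos"])
    for r1,t1 in ps: print("rel",rel(r0,t0,r1,t1).tolist(),"tcp",t1.round(4));r0,t0=r1,t1
def w2t(v):
    print("tool cm",(R.from_quat(get_obs()["eef_rot"]).inv().apply(v)*100).round(2))
E
python3 - <<'E'
from h import *
g=[.575,.165,.038]
A=pose(180,0,[.58,.03,.28],False);A2=pose(130,0,[.58,.05,.28],False)
chain(A,A2,pose(80.4,20,g,True,.16),pose(80.4,20,g))
E
```

```text
rel [-0.01, 24.96, 0.01, -7.92, 1.02, 1.68] tcp [0.58 0.03 0.28]
rel [0.0, 0.0, 50.0, 0.0, 2.0, 0.0] tcp [0.58 0.05 0.28]
rel [-8.65, 18.73, 49.08, 9.55, 7.5, 9.99] tcp [0.5761 0.1714 0.1801]
rel [0.0, 0.0, 0.0, -5.47, 0.0, 15.04] tcp [0.5761 0.1714 0.0201]
```

```bash
python3 -m creep '[[0,0,0,-4,0.5,0,100],[0,8,0,-7.9,1,1.7,100],[0,16,0,-7.9,1,1.7,100],[0,25,0,-7.9,1,1.7,100]]' && python3 -m creep '[[0,0,8.4,0,0.5,0,100],[0,0,16.8,0,1,0,100],[0,0,25.2,0,1.5,0,100],[0,0,33.5,0,2,0,100],[0,0,42,0,2,0,100],[0,0,50,0,2,0,100]]' && python3 -m creep '[[-1.3,2.8,7.4,1.5,1.1,1.5,100],[-2.6,5.6,14.7,3,2.3,3,100],[-3.9,8.4,22,4.5,3.4,4.5,100],[-5.2,11.2,29.4,5.8,4.5,6,100],[-6.5,14,36.8,7.2,5.6,7.5,100],[-7.8,16.8,44.2,8.6,6.8,9,100],[-8.65,18.73,49.08,9.55,7.5,10,100],[-8.65,18.73,49.08,9.55,7.5,10,100]]'
python3 - <<'E'
from h import *
import pickle
c=read_camera("wrist");s=read_camera("scene");pickle.dump((c,s),open("w2.pkl","wb"))
cv2.imwrite("pics/w2.png",np.hstack([cv2.resize(c["image"],(400,300)),cv2.resize(s["image"],(400,300))])[:,:,::-1])
for t in("bracket",):
    for m in masks_of(t,c)[:2]: print(t,m["bbox"],m["p"])
o=get_obs();print(o["joint_positions"].round(2),o["wrist_force"],np.round(c["xyz"],3))
E
```

```text
t: 2.75
ee_pos: [0.58, 0.0302, 0.2795]
eef_rot: [-0.0, 1.0, -0.0, 0.0]
wrist_force: [0.1, 0.6, -0.1]
finger_gap: 0.0853
finger_force: 0.0
t: 3.35
ee_pos: [0.5795, 0.0502, 0.2791]
eef_rot: [0.425, 0.905, 0.001, 0.003]
wrist_force: [0.2, 0.2, 0.0]
finger_gap: 0.0854
finger_force: 0.0
t: 4.15
ee_pos: [0.5751, 0.172, 0.1775]
eef_rot: [0.752, 0.636, 0.134, -0.111]
wrist_force: [-0.2, -1.1, -0.1]
finger_gap: 0.0853
finger_force: 0.0
bracket [212.9, 157.3, 91.3, 172.3] 0.91
[-0.06  0.46  1.36  0.36  1.29  0.01] [ 1.24950667 -0.02455408  0.68723992] [0.578 0.194 0.338]
```

View pics/w2.png

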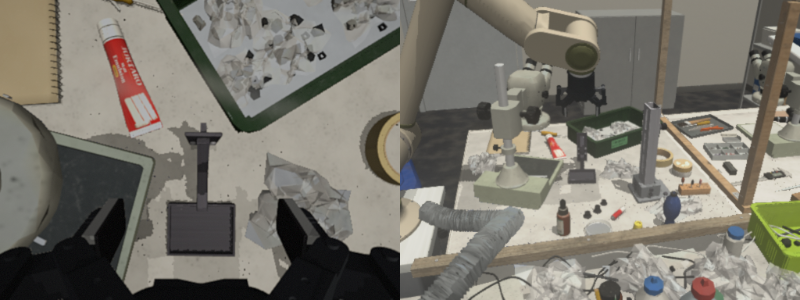

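The wrist view shows the bracket square in the image: tray at (168–235,203–255), web at about (202,170), plate top at (205,135), in 400-px scale. I'll check that by projecting the model.

Run:
```python
from h import *
import pickle
c,s=pickle.load(open("w2.pkl","rb"))
g=np.array([.575,.165,.038]);rb=R.from_euler("z",80.4,degrees=True)
P={"trayFL":(-82,40,-24),"trayFR":(-82,-40,-24),"trayBL":(-23,40,-24),"trayBR":(-23,-40,-24),"plL":(58,17,68),"plR":(58,-17,68),"web":(-22,0,18)}
for k,v in P.items(): print(k,(proj(c,g+rb.apply(np.array(v)/1000))[0]/1.28).round(1))
m=masks_of("bracket",c)[0]["region"];ys=np.where(m.any(1))[0]
for y in range(ys[0],ys[-1],12):
  x=np.where(m[y])[0]
  if len(x):print(round(y/1.28,1),(x[0]/1.28).round(1),(x[-1]/1.28).round(1),end=" | ")
```

```text
trayFL [168.3 254.5]
trayFR [233.4 254.4]
trayBL [168.6 206. ]
trayBR [233.1 206. ]
plL [182.5 131.7]
plR [220.3 131.8]
web [201.  211.4]
122.7 203.9 203.9 | 132.0 185.2 215.6 | 141.4 187.5 218.0 | 150.8 196.1 208.6 | 160.2 196.9 207.8 | 169.5 196.9 207.8 | 178.9 196.9 207.8 | 188.3 196.1 207.0 | 197.7 196.9 207.0 | 207.0 168.0 234.4 | 216.4 167.2 234.4 | 225.8 166.4 234.4 | 235.2 166.4 235.2 | 244.5 167.2 235.2 | 253.9 167.2 234.4 |
```

```bash
python3 -m creep '[[0,0,0,-1.1,0.1,3,100],[0,0,0,-2.2,0.1,6,100],[0,0,0,-3.3,0.1,9,100],[0,0,0,-4.4,0.1,12,100],[0,0,0,-5,0.1,13.8,100],[0,0,0,-5.4,0.1,15,100],[0,0,0,-5.4,0.1,15,100]]'  && python3 -m creep '[[0,0,0,0,0,0,0],[0,0,0,0,0,0,0],[0,0,0,0,0,0,0],[0,0,0,0,0,0,0],[0,0,0,0,0,0,0],[0,0,0,0,0,0,0]]' 100
python3 -c "
from h import *
o=get_obs();print(o['joint_positions'].round(2),o['effort'].round(1),o['wrist_torque'])"
```

```text
t: 5.05
ee_pos: [0.578, 0.1717, 0.0193]
eef_rot: [0.752, 0.636, 0.135, -0.11]
wrist_force: [0.5, 0.1, -0.2]
finger_gap: 0.0857
finger_force: 0.0
t: 5.65
ee_pos: [0.5779, 0.1718, 0.0204]
eef_rot: [0.752, 0.636, 0.136, -0.11]
wrist_force: [-0.7, -0.8, 4.5]
finger_gap: 0.0108
finger_force: 97.5
[-0.06  0.67  1.53  0.43  0.94 -0.15] [  0.2 -49.1 -14.8   0.6  -0.2  -0.1] [-0.05409632  0.35827709 -0.03076353]
```

Run:
```python
from h import *
g=[.5765,.165,.038]
chain(pose(80.4,20,g,True,.16),pose(41,20,[.60,.06,.2]),pose(2.3,20,[.624,-.008,.192]))
```

```text
rel [0.41, -0.09, 0.14, 5.44, 0.09, -15.02] tcp [0.5776 0.1714 0.1801]
rel [-13.48, 0.0, 37.02, -9.43, 4.48, -3.65] tcp [0.6049 0.0643 0.1821]
rel [-13.24, 0.0, 36.37, -2.9, 7.11, -0.2] tcp [ 0.6305 -0.0077  0.1741]
```

```bash
python3 -m creep '[[0,0,0,0.3,0,-1,0],[0,0,0,1.1,0,-3,0],[0,0,0,2.2,0,-6,0],[0,0,0,3.3,0,-9,0],[0,0,0,4.4,0,-12,0],[0,0,0,5.4,0,-15,0]]' && python3 -m creep '[[-2,0,5.3,-1.3,0.6,-0.5,0],[-4,0,11,-2.8,1.3,-1,0],[-6,0,16.6,-4.2,2,-1.6,0],[-8,0,22.2,-5.6,2.7,-2.2,0],[-10,0,27.7,-7,3.4,-2.7,0],[-12,0,33,-8.4,4,-3.3,0],[-13.5,0,37,-9.4,4.5,-3.7,0]]' && python3 -m creep '[[-2,0,5.3,-0.4,1,0,0],[-4,0,11,-0.9,2.1,0,0],[-6,0,16.6,-1.3,3.2,0,0],[-8,0,22.2,-1.8,4.3,-0.1,0],[-10,0,27.7,-2.2,5.4,-0.1,0],[-12,0,33,-2.6,6.4,-0.2,0],[-13.2,0,36.4,-2.9,7.1,-0.2,0],[-13.2,0,36.4,-2.9,7.1,-0.2,0]]'
python3 - <<'E'
from h import *
import pickle
D={n:read_camera(n) for n in("wrist","scene","side")};pickle.dump(D,open("w3.pkl","wb"))
a=cv2.resize(D["wrist"]["image"],(400,300));z=lambda c:cv2.resize(c["image"][100:220,220:380],(400,300),interpolation=cv2.INTER_CUBIC)
cv2.imwrite("pics/w3.png",np.vstack([np.hstack([a,cv2.resize(D["wrist"]["image"][0:240,96:416],(400,300))]),np.hstack([z(D["scene"]),z(D["side"])])])[:,:,::-1])
o=get_obs();print(o['ee_pos'],R.from_quat(o["eef_rot"]).as_matrix().round(3).tolist(),o["wrist_force"],o["joint_positions"].round(2))
E
```

```text
t: 6.25
ee_pos: [0.5759, 0.1711, 0.1808]
eef_rot: [0.752, 0.636, 0.135, -0.11]
wrist_force: [-0.2, 0.0, -3.5]
finger_gap: 0.0109
finger_force: 97.4
t: 6.95
ee_pos: [0.6036, 0.0632, 0.1822]
eef_rot: [0.923, 0.343, 0.166, -0.059]
wrist_force: [-0.4, 0.7, -3.0]
finger_gap: 0.011
finger_force: 97.7
t: 7.75
ee_pos: [0.6293, -0.008, 0.1741]
eef_rot: [0.984, 0.019, 0.177, -0.004]
wrist_force: [-0.7, 0.3, -3.1]
finger_gap: 0.0108
finger_force: 97.7
[ 0.62926174 -0.0075259   0.17429509] [[0.937, 0.042, 0.348], [0.039, -0.999, 0.015], [0.348, -0.0, -0.937]] [ 0.46189792 -0.27359278 -1.90239367] [-0.24  0.43  1.45  0.12  0.93  1.23]
```

View pics/w3.png

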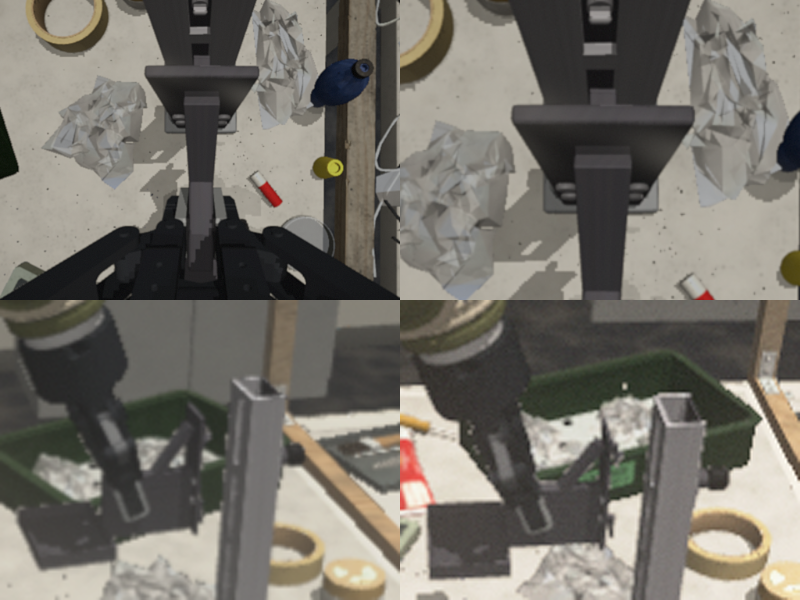

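The wrist view shows the plate (centre about x=602 in the zoom) and the neck squarely in line with the slots (about x=600), with the plate edge level. Next I insert gently along +x.

```bash
python3 -m creep '[[0,0,0,0.94,0,0.35,0],[0,0,0,1.6,0,0.6,0],[0,0,0,2.06,0,0.76,0],[0,0,0,2.35,0,0.87,0],[0,0,0,2.35,0,0.87,0]]' && python3 -m creep '[[0,0,0,0.19,0,0.07,0],[0,0,0,0.38,0,0.14,0],[0,0,0,0.56,0,0.21,0],[0,0,0,0.75,0,0.28,0],[0,0,0,0.75,0,0.28,0]]'
```

```text
t: 8.4
ee_pos: [0.655, -0.0067, 0.1741]
eef_rot: [0.984, 0.02, 0.177, -0.004]
wrist_force: [-0.3, -0.9, -1.2]
finger_gap: 0.0108
finger_force: 97.7
t: 8.9
ee_pos: [0.6629, -0.0065, 0.1743]
eef_rot: [0.984, 0.02, 0.177, -0.004]
wrist_force: [-0.6, -0.2, -2.7]
finger_gap: 0.0109
finger_force: 97.7
```

```bash
python3 -m creep '[[0,0,0,0.14,0,0.05,0],[0,0,0,0.28,0,0.1,0],[0,0,0,0.28,0,0.1,0]]' && python3 -m creep '[[0,0,0,0.14,0,0.05,0],[0,0,0,0.28,0,0.1,0],[0,0,0,0.28,0,0.1,0]]'&& python3 -m creep '[[0,0,0,0.1,0,0.035,0],[0,0,0,0.19,0,0.07,0],[0,0,0,0.19,0,0.07,0]]'
```

```text
t: 9.2
ee_pos: [0.665, -0.0063, 0.174]
eef_rot: [0.984, 0.02, 0.176, -0.004]
wrist_force: [-4.6, -0.8, -2.0]
finger_gap: 0.0109
finger_force: 98.4
t: 9.5
ee_pos: [0.6651, -0.0061, 0.1728]
eef_rot: [0.985, 0.02, 0.172, -0.004]
wrist_force: [-23.0, -2.0, 2.3]
finger_gap: 0.0108
finger_force: 99.9
t: 9.8
ee_pos: [0.6651, -0.0059, 0.1722]
eef_rot: [0.985, 0.02, 0.17, -0.004]
wrist_force: [-34.4, -3.0, 5.2]
finger_gap: 0.011
finger_force: 101.1
```

```bash
python3 -m creep '[[0,0,0,-0.2,0,-0.07,0],[0,0,0,-0.4,0,-0.15,0],[0,0,0,-0.4,0,-0.15,0]]'
python3 - <<'E'
from h import *
import pickle
D={n:read_camera(n) for n in("wrist","scene","side")};pickle.dump(D,open("w4.pkl","wb"))
w=cv2.resize(D["wrist"]["image"][0:180,136:376],(400,300),interpolation=cv2.INTER_CUBIC);z=lambda c:cv2.resize(c["image"][120:210,260:380],(400,300),interpolation=cv2.INTER_CUBIC)
w0=cv2.resize(pickle.load(open("w3.pkl","rb"))["wrist"]["image"][0:180,136:376],(400,300),interpolation=cv2.INTER_CUBIC)
cv2.imwrite("pics/w4.png",np.vstack([np.hstack([w,w0]),np.hstack([z(D["scene"]),z(D["side"])])])[:,:,::-1])
E
```

```text
t: 10.1
ee_pos: [0.6651, -0.0061, 0.1737]
eef_rot: [0.984, 0.02, 0.175, -0.004]
wrist_force: [-8.1, -0.0, -1.9]
finger_gap: 0.0109
finger_force: 98.1
```

View pics/w4.png

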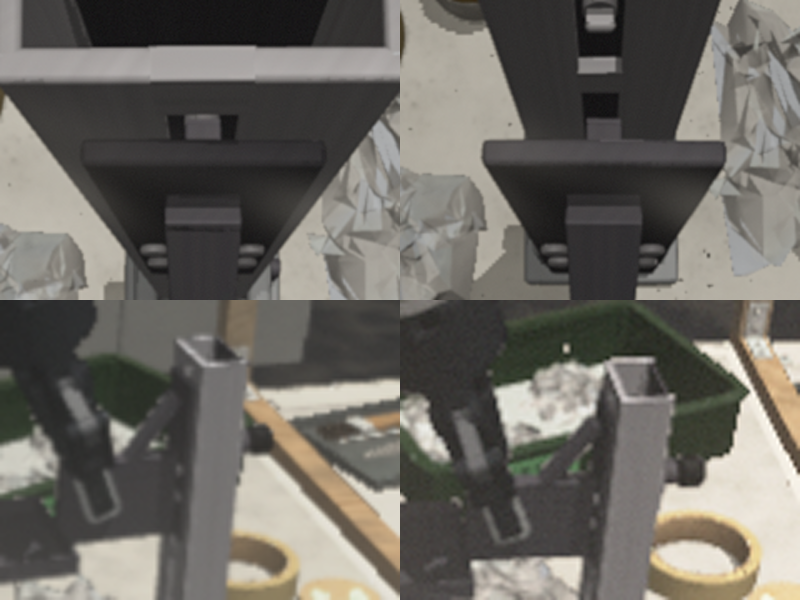

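The wrist crop shows the neck (x≈202) inside and centred in the slot (168–237), with the plate edge parallel to the face. Now I check numerically whether the plate touches the face.

Run:
```python
from h import *
import pickle
D=pickle.load(open("w4.pkl","rb"));c=D["wrist"];f=lambda X,Y:(136+X*.6,Y*.6)
o=get_obs();t=np.array(o["ee_pos"]);r=R.from_quat(o["eef_rot"]).as_matrix();g=t-.019*r[:,2];print("grasp",g.round(4))
# plate rear-top edge at z=g+.068 ; predicted pixel
rb=R.from_euler("z",2.3,degrees=True)
for v in[(58,17,68),(58,-17,68),(54,17,68),(54,-17,68),(70,0,54),(58,0,54)]: 
  p=proj(c,g+rb.apply(np.array(v)/1000))[0]; print(v,((p[0]-136)/.6).round(1),(p[1]/.6).round(1))
print("plate rear edge x",[onplane(c,f(200,142),z)[0].round(4) for z in(g[2]+.068,)])
# channel width 46 at top front edge -> height ; top outer corners at row ~83: x 0..400 
for z in(.255,.26,.265,.27,.275,.28):
  a,b=onplane(c,f(168,117),z),onplane(c,f(237,117),z); e=onplane(c,f(200,84),z);e2=onplane(c,f(200,50),z)
  print(z,"slot top x",a[0].round(4),"w",(a[1]-b[1]).round(4),"| face at top x",e[0].round(4),"sheet",(e2-e)[0].round(4))
```

```text
grasp [ 0.6585 -0.0064  0.1915]
(58, 17, 68) 74.1 137.0
(58, -17, 68) 321.5 137.1
(54, 17, 68) 73.8 165.6
(54, -17, 68) 321.9 165.7
(70, 0, 54) 198.4 98.4
(58, 0, 54) 198.3 170.5
plate rear edge x [np.float64(0.7158)]
0.255 slot top x 0.721 w 0.0101 | face at top x 0.7261 sheet 0.0051
0.26 slot top x 0.7189 w 0.0094 | face at top x 0.7237 sheet 0.0048
0.265 slot top x 0.7167 w 0.0088 | face at top x 0.7212 sheet 0.0045
0.27 slot top x 0.7145 w 0.0082 | face at top x 0.7187 sheet 0.0041
0.275 slot top x 0.7124 w 0.0075 | face at top x 0.7162 sheet 0.0038
0.28 slot top x 0.7102 w 0.0069 | face at top x 0.7137 sheet 0.0035
```

```bash
python3 -m creep '[[0,0,0,-0.17,0,0.47,0],[0,0,0,-0.35,0,0.94,0],[0,0,0,-0.52,0,1.41,0],[0,0,0,-0.63,0,1.69,0],[0,0,0,-0.63,0,1.69,0]]' && python3 -m creep '[[0,0,0,-0.035,0,0.094,0],[0,0,0,-0.07,0,0.19,0],[0,0,0,-0.07,0,0.19,0]]' && python3 -m creep '[[0,0,0,-0.035,0,0.094,0],[0,0,0,-0.07,0,0.19,0],[0,0,0,-0.07,0,0.19,0]]'
```

```text
t: 10.75
ee_pos: [0.665, -0.0061, 0.1551]
eef_rot: [0.984, 0.02, 0.175, -0.004]
wrist_force: [-7.4, -0.0, -4.2]
finger_gap: 0.0107
finger_force: 97.6
t: 11.05
ee_pos: [0.665, -0.0061, 0.1536]
eef_rot: [0.984, 0.02, 0.175, -0.004]
wrist_force: [-8.2, -1.1, -1.0]
finger_gap: 0.0109
finger_force: 98.3
t: 11.35
ee_pos: [0.665, -0.0061, 0.1518]
eef_rot: [0.984, 0.02, 0.175, -0.004]
wrist_force: [-10.6, -0.8, 0.3]
finger_gap: 0.0107
finger_force: 99.0
```

```bash
for i in 1; do python3 -m creep '[[0,0,0,-0.035,0,0.094,0],[0,0,0,-0.07,0,0.19,0],[0,0,0,-0.07,0,0.19,0]]'; done && python3 -m creep '[[0,0,0,-0.035,0,0.094,0],[0,0,0,-0.07,0,0.19,0],[0,0,0,-0.07,0,0.19,0]]' && python3 -m creep '[[0,0,0,-0.035,0,0.094,0],[0,0,0,-0.035,0,0.094,0]]' | grep -v eef
```

```text
t: 11.65
ee_pos: [0.6649, -0.0061, 0.1506]
eef_rot: [0.984, 0.02, 0.176, -0.004]
wrist_force: [-14.4, -0.6, 4.1]
finger_gap: 0.0104
finger_force: 99.7
t: 11.95
ee_pos: [0.6648, -0.0062, 0.1488]
eef_rot: [0.984, 0.02, 0.176, -0.004]
wrist_force: [-17.1, 0.1, 5.9]
finger_gap: 0.011
finger_force: 100.1
t: 12.15
ee_pos: [0.6648, -0.0061, 0.148]
wrist_force: [-18.1, -1.1, 7.4]
finger_gap: 0.0106
finger_force: 100.3
```

```bash
python3 -m creep '[[0,0,0,-0.035,0,0.094,0],[0,0,0,-0.035,0,0.094,0]]' | grep -v eef;  python3 -m creep '[[0,0,0,-0.035,0,0.094,0],[0,0,0,-0.035,0,0.094,0]]' | grep -v eef
```

```text
t: 12.35
ee_pos: [0.6651, -0.0061, 0.1458]
wrist_force: [-9.5, -1.4, -3.3]
finger_gap: 0.011
finger_force: 98.2
t: 12.55
ee_pos: [0.665, -0.0061, 0.1445]
wrist_force: [-8.5, -1.0, -2.2]
finger_gap: 0.0109
finger_force: 98.4
```

```bash
python3 -m creep '[[0,0,0,-0.035,0,0.094,0],[0,0,0,-0.035,0,0.094,0]]' | grep -v eef
```

```text
t: 12.75
ee_pos: [0.665, -0.0061, 0.144]
wrist_force: [-11.3, -1.0, 1.0]
finger_gap: 0.0109
finger_force: 98.7
```

The force dropped sharply at TCP z≈0.146 (snap), and it is now reaching the hard stop. I press once more to confirm.

```bash
python3 -m creep '[[0,0,0,-0.035,0,0.094,0],[0,0,0,-0.035,0,0.094,0]]' | grep -v eef
```

```text
t: 12.95
ee_pos: [0.665, -0.0062, 0.1438]
wrist_force: [-14.4, -1.4, 7.1]
finger_gap: 0.0111
finger_force: 100.1
```

```bash
python3 -m creep '[[0,0,0,0.02,0,-0.18,0],[0,0,0,0.02,0,-0.32,0],[0,0,0,0.02,0,-0.32,0]]' | grep -v eef
```

```text
t: 13.25
ee_pos: [0.665, -0.0062, 0.1456]
wrist_force: [-3.5, 0.5, -5.0]
finger_gap: 0.011
finger_force: 97.8
```

```bash
python3 -m creep '[[0,0,0,0.04,0,-0.1,0],[0,0,0,0.04,0,-0.1,0]]' | grep -v eef; python3 -m creep '[[0,0,0,0.04,0,-0.1,0],[0,0,0,0.04,0,-0.1,0]]' | grep -v eef
```

```text
t: 13.45
ee_pos: [0.6648, -0.0062, 0.1461]
wrist_force: [-2.1, 0.2, -11.5]
finger_gap: 0.0111
finger_force: 97.2
t: 13.65
ee_pos: [0.6644, -0.0062, 0.1467]
wrist_force: [-1.3, -0.6, -17.2]
finger_gap: 0.0108
finger_force: 97.2
```

Upward pull is resisted (−17 N), so it is locked. I press back to the stop, relax, then release.

```bash
python3 -m creep '[[0,0,0,-0.04,0,0.2,0],[0,0,0,-0.08,0,0.4,0],[0,0,0,-0.1,0,0.52,0],[0,0,0,-0.1,0,0.52,0]]' | grep -v eef; python3 -m creep '[[0,0,0,-0.08,0,-0.07,0],[0,0,0,-0.08,0,-0.07,0]]' | grep -v eef
```

```text
t: 14.05
ee_pos: [0.6652, -0.0063, 0.1444]
wrist_force: [-17.2, -1.4, -0.4]
finger_gap: 0.0108
finger_force: 100.1
t: 14.25
ee_pos: [0.6651, -0.0064, 0.145]
wrist_force: [-11.7, -0.8, -2.9]
finger_gap: 0.011
finger_force: 99.5
```

```bash
python3 -m creep '[[0,0,0,-0.1,0,0.07,0],[0,0,0,-0.18,0,0.15,0],[0,0,0,-0.18,0,0.15,0]]' | grep -v eef
```

```text
t: 14.55
ee_pos: [0.665, -0.0065, 0.1439]
wrist_force: [-7.7, 0.5, -1.8]
finger_gap: 0.0109
finger_force: 99.4
```

```bash
python3 -m creep '[[0,0,0,-0.035,0,0.094,0],[0,0,0,-0.05,0,0.13,0],[0,0,0,-0.05,0,0.13,0]]' | grep -v eef; python3 -m creep '[[0,0,0,-0.1,0,-0.03,30],[0,0,0,-0.1,0,-0.03,60],[0,0,0,-0.1,0,-0.03,100],[0,0,0,-0.1,0,-0.03,100],[0,0,0,-0.1,0,-0.03,100],[0,0,0,-0.1,0,-0.03,100]]'
python3 - <<'E'
from h import *
o=get_obs();t=np.array(o["ee_pos"])
chain((R.from_quat(o["eef_rot"]),t+[0,0,.15]),pose(2.3,0,[.60,-.05,.28],False))
w2t([0,0,.15])
E
```

```text
t: 14.85
ee_pos: [0.665, -0.0066, 0.1435]
wrist_force: [-13.0, -0.5, 4.6]
finger_gap: 0.0107
finger_force: 100.9
t: 15.45
ee_pos: [0.6634, -0.0065, 0.1403]
eef_rot: [0.984, 0.02, 0.177, -0.004]
wrist_force: [0.7, 0.2, 0.2]
finger_gap: 0.0859
finger_force: 0.0
rel [0.0, 0.0, 0.0, 5.24, -0.0, -14.06] tcp [ 0.6634 -0.0065  0.2903]
rel [-0.0, -20.44, -0.01, -6.46, 4.09, -1.31] tcp [ 0.6  -0.05  0.28]
tool cm [  5.24  -0.   -14.06]
```

```bash
python3 -m creep '[[0,0,0,0.3,0,-2,100],[0,0,0,0.6,0,-4.5,100],[0,0,0,0.9,0,-7,100],[0,0,0,1.5,0,-10.5,100],[0,0,0,2.1,0,-14.2,100]]' | tail -4
python3 - <<'E'
from h import *
import pickle
D={n:read_camera(n) for n in("scene","side")};pickle.dump(D,open("w5.pkl","wb"))
for n in D:
  for m in masks_of("bracket",D[n])[:1]+masks_of("bottle_mid",D[n])[:1]: print(n,m["bbox"],round(m["p"],2))
chain(pose(2.3,0,[.52,-.08,.28],False),pose(2.3,0,[.45,-.13,.24],False))
E
```

```text
eef_rot: [0.984, 0.02, 0.177, -0.004]
wrist_force: [-0.0, -0.7, -0.2]
finger_gap: 0.0852
finger_force: 0.0
scene [243.8, 156.2, 75.7, 63.5] 0.75
scene [199.9, 254.9, 18.4, 42.7] 0.57
side [248.3, 158.0, 72.0, 65.6] 0.88
side [192.4, 258.0, 18.7, 44.5] 0.88
rel [-0.04, -20.29, -0.01, -10.84, 6.78, -4.1] tcp [ 0.52 -0.08  0.28]
rel [0.0, 0.0, 0.0, -7.2, 4.72, 4.0] tcp [ 0.45 -0.13  0.24]
```

```bash
python3 -m creep '[[0,-6,0,-3.2,2,-1.2,100],[0,-12,0,-6.4,4,-2.4,100],[0,-18,0,-9.6,6,-3.6,100],[0,-20.3,0,-10.8,6.8,-4.1,100]]' | tail -4 && python3 -m creep '[[0,0,0,-2.5,1.6,1.4,100],[0,0,0,-5,3.2,2.8,100],[0,0,0,-7.2,4.7,4,100],[0,0,0,-7.2,4.7,4,100],[0,0,0,-7.2,4.7,4,100]]'
python3 - <<'E'
from h import *
import pickle
D=pickle.load(open("w5.pkl","rb"))
c=read_camera("wrist");pickle.dump(c,open("w6.pkl","wb"));save(c,"w6.png")
ms=masks_of("bottle_mid",c)
for m in ms[:2]: print(m["bbox"],m["p"])
obs=[]
for n in("scene","side"):
  b=masks_of("bottle_mid",read_camera(n))[0]["bbox"];cc=read_camera(n);obs.append((cc,(b[0]+b[2]/2,b[1]+b[3]/2)))
print(tri(obs))
E
```

```text
eef_rot: [1.0, 0.019, -0.002, -0.0]
wrist_force: [0.2, 1.2, -0.2]
finger_gap: 0.0858
finger_force: 0.0
t: 17.15
ee_pos: [0.4507, -0.1302, 0.2406]
eef_rot: [1.0, 0.02, 0.0, -0.001]
wrist_force: [0.2, 0.3, 0.0]
finger_gap: 0.0855
finger_force: 0.0
[237.6, 127.9, 32.8, 36.3] 0.9
(array([ 0.47626313, -0.13312401,  0.05323546]), [0.004592301589170396, 0.004592301589170496])
```

View pics/w6.png

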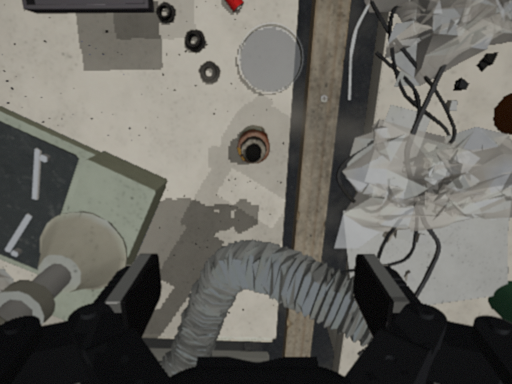

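The bottle is seen from above at (254,146) with its teat at (254,153). The hose lies at rows 240–340, towards the robot, and the rail at x≈290–340.

Run:
```python
from h import *
import pickle
c=pickle.load(open("w6.pkl","rb"))
print("teat z.1",onplane(c,(254,153),.1).round(4),"body z.062",onplane(c,(254,145),.062).round(4),"foot far z0 at row128?",onplane(c,(254,128),.055).round(4),onplane(c,(254,128),0).round(4))
for z in(0,.05,.1): print("hose top edge",z,onplane(c,(250,241),z).round(3),onplane(c,(330,275),z).round(3),"rail edge",onplane(c,(290,150),z).round(3))
s=read_camera("scene");d=read_camera("side")
for p in[(.475,-.131)]:
  for z in(0,.062,.102): print(z,proj(s,[*p,z])[0].round(1),proj(d,[*p,z])[0].round(1))
for n,k in(("s",s),("d",d)): print(n,masks_of("bottle_mid",k)[0]["bbox"])
# hose top: scene/side triangulate crest
print("hose",tri([(s,(145,270)),(d,(135,268))]),tri([(s,(155,285)),(d,(142,282))]))
```

```text
teat z.1 [ 0.4757 -0.1274  0.1   ] body z.062 [ 0.4768 -0.127   0.062 ] foot far z0 at row128? [ 0.4923 -0.1264  0.055 ] [ 0.4866 -0.1262  0.    ]
hose top edge 0 [ 0.345 -0.126  0.   ] [ 0.301 -0.233  0.   ] rail edge [ 0.463 -0.169  0.   ]
hose top edge 0.05 [ 0.369 -0.127  0.05 ] [ 0.33  -0.219  0.05 ] rail edge [ 0.471 -0.164  0.05 ]
hose top edge 0.1 [ 0.393 -0.127  0.1  ] [ 0.36  -0.205  0.1  ] rail edge [ 0.48  -0.158  0.1  ]
0 [211.4 298.1] [200.1 294.6]
0.062 [210.4 272.9] [197.4 273.8]
0.102 [209.7 255.7] [195.6 259.3]
s [200.5, 250.9, 18.1, 50.5]Traceback (most recent call last):
  File "<stdin>", line 9, in <module>
IndexError: list index out of range
```

```bash
python3 -m creep '[[0,0,-8.5,0.4,0,0,100],[0,0,-17,0.8,0,0,100],[0,0,-25.5,1.2,0,0,100],[0,0,-34,1.6,0,0,100],[0,0,-42.5,2,0,0,100],[0,0,-51,2.5,-0.2,0,100],[0,0,-59.5,2.5,-0.2,0,100],[0,0,-68,2.5,-0.2,0,100]]' | tail -3 ; python3 -m creep '[[0,0,-8,0,0,0,100],[0,0,-16,0,0,0,100],[0,0,-20,0,0,0,100],[0,0,-20,0,0,0,100],[0,0,-20,0,0,0,100]]'
python3 - <<'E'
from h import *
c=read_camera("wrist")
for m in masks_of("bottle_mid",c)[:1]: print(m["bbox"],m["p"])
b=m["bbox"];u=b[0]+b[2]/2
print("teat row", onplane(c,(u,b[1]+b[3]/2),.05).round(4),onplane(c,(u,b[1]+b[3]/2),.08).round(4),"pred",proj(c,[.476,-.1285,.05]).round(1),proj(c,[.476,-.1285,.1]).round(1))
chain(pose(90,0,[.476,-.1285,.035],False))
E
```

```text
wrist_force: [0.3, -0.0, 0.2]
finger_gap: 0.0858
finger_force: 0.0
t: 19.05
ee_pos: [0.4756, -0.1271, 0.2412]
eef_rot: [0.706, 0.708, 0.001, 0.001]
wrist_force: [-0.1, -0.7, -0.4]
finger_gap: 0.0852
finger_force: 0.0
[241.6, 145.5, 29.4, 38.9] 0.94
teat row [ 0.4757 -0.1243  0.05  ] [ 0.4756 -0.1177  0.08  ] pred [[256.6 169. ]] [[256.7 181.7]]
rel [0.11, -0.01, 0.21, -0.15, 0.0, 20.62] tcp [ 0.476  -0.1285  0.035 ]
```

```bash
python3 -m creep '[[0,0,0,-0.1,0,4,100],[0,0,0,-0.1,0,8,100],[0,0,0,-0.1,0,12,100],[0,0,0,-0.1,0,15,100],[0,0,0,-0.1,0,18,100],[0,0,0,-0.1,0,20,100],[0,0,0,-0.1,0,20.6,100],[0,0,0,-0.1,0,20.6,100]]' ; python3 -m creep '[[0,0,0,0,0,0,0],[0,0,0,0,0,0,0],[0,0,0,0,0,0,0],[0,0,0,0,0,0,0],[0,0,0,0,0,0,0],[0,0,0,0,0,0,0]]' 35
```

```text
t: 19.95
ee_pos: [0.4759, -0.128, 0.035]
eef_rot: [0.705, 0.709, 0.001, 0.0]
wrist_force: [-0.7, -0.1, 0.4]
finger_gap: 0.0856
finger_force: 0.0
t: 20.55
ee_pos: [0.476, -0.1282, 0.0359]
eef_rot: [0.705, 0.709, 0.001, 0.001]
wrist_force: [-1.9, 0.9, 5.7]
finger_gap: 0.0314
finger_force: 34.0
```

```bash
python3 -m creep '[[0,0,0,0,0,-1,0],[0,0,0,0,0,-3,0],[0,0,0,0,0,-6,0],[0,0,0,0,0,-9,0],[0,0,0,0,0,-13,0],[0,0,0,0,0,-17,0],[0,0,0,0,0,-19.5,0],[0,0,0,0,0,-20.5,0]]'
python3 - <<'E'
from h import *
chain(pose(46,0,[.53,-.08,.24],False),pose(2.3,0,[.6064,-.009,.24],False))
E
```

```text
t: 21.35
ee_pos: [0.476, -0.1282, 0.2432]
eef_rot: [0.705, 0.709, 0.001, 0.003]
wrist_force: [0.3, -0.4, -1.0]
finger_gap: 0.0312
finger_force: 34.8
rel [0.38, -0.02, 44.3, 4.79, 5.43, 0.34] tcp [ 0.53 -0.08  0.24]
rel [0.0, 0.0, 43.7, 10.41, 0.56, 0.0] tcp [ 0.6064 -0.009   0.24  ]
```

```bash
python3 -m creep '[[0,0,4,0.4,0.5,0,0],[0,0,10,1.1,1.2,0,0],[0,0,17,1.9,2,0.1,0],[0.1,0,24,2.7,2.9,0.1,0],[0.2,0,31,3.4,3.8,0.2,0],[0.3,0,38,4.1,4.7,0.3,0],[0.4,0,44.3,4.8,5.4,0.3,0]]' | tail -4; python3 -m creep '[[0,0,7,1.6,0.1,0,0],[0,0,14,3.3,0.2,0,0],[0,0,21,5,0.3,0,0],[0,0,28,6.6,0.4,0,0],[0,0,35,8.3,0.5,0,0],[0,0,41,9.8,0.6,0,0],[0,0,43.7,10.4,0.6,0,0],[0,0,43.7,10.4,0.6,0,0]]'
python3 - <<'E'
from h import *
import pickle
D={n:read_camera(n) for n in("wrist","scene","side")};pickle.dump(D,open("w7.pkl","wb"))
z=lambda c:cv2.resize(c["image"][80:230,200:360],(400,300),interpolation=cv2.INTER_CUBIC)
cv2.imwrite("pics/w7.png",np.vstack([np.hstack([cv2.resize(D["wrist"]["image"],(400,300)),np.zeros((300,400,3),np.uint8)]),np.hstack([z(D["scene"]),z(D["side"])])])[:,:,::-1])
g=np.array([.6584,-.0068,.1612]);rb=R.from_euler("z",2.3,degrees=True)
c=D["wrist"]
for n,k in D.items():
  m=masks_of("bracket",k)[0]["region"];ys,xs=np.where(m)
  pts=np.array([g+rb.apply(np.array(v)/1000) for v in[(-82,40,-24),(-82,-40,-24),(-23,40,-24),(-23,-40,-24),(-82,-40,-38)]])
  print(n,proj(k,pts).round(1).tolist(),xs.min(),xs.max(),ys.min(),ys.max())
chain(pose(2.3,0,[.6064,-.009,.1627],False))
E
```

```text
eef_rot: [0.921, 0.389, -0.002, -0.003]
wrist_force: [0.4, -0.6, -0.6]
finger_gap: 0.0312
finger_force: 34.8
t: 22.85
ee_pos: [0.6058, -0.0085, 0.2359]
eef_rot: [1.0, 0.02, -0.003, -0.002]
wrist_force: [0.0, -0.4, -0.9]
finger_gap: 0.0314
finger_force: 34.8
wrist [[206.2, 229.9], [307.5, 230.0], [202.6, 156.1], [311.3, 156.2], [305.1, 223.2]] 202 315 0 232
scene [[244.4, 193.5], [254.2, 211.9], [270.6, 190.4], [282.1, 208.3], [254.1, 217.8]] 243 316 154 218
side [[247.5, 191.5], [249.8, 215.7], [275.0, 190.4], [279.5, 214.3], [249.9, 221.0]] 248 321 162 221
rel [-0.17, 0.25, 0.01, 0.11, -0.02, 7.45] tcp [ 0.6064 -0.009   0.1627]
```

View pics/w7.png

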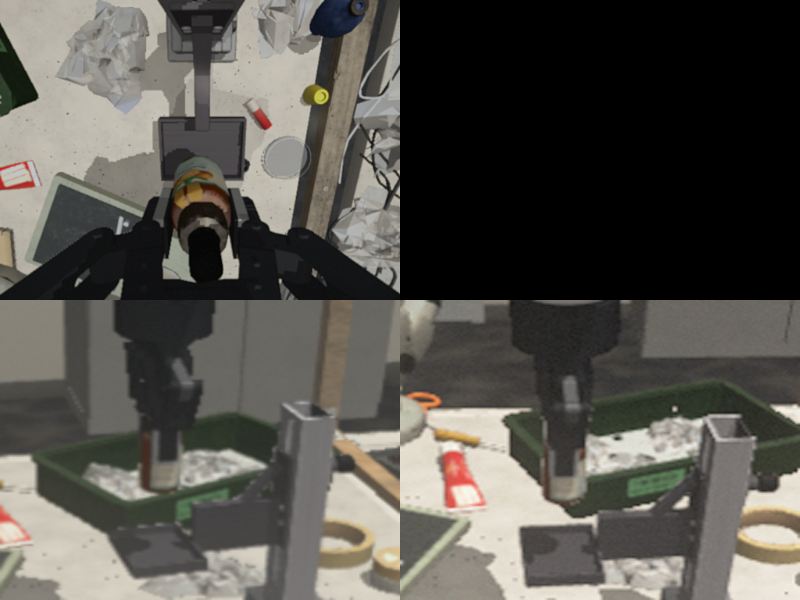

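The views show the bottle upright over the tray (wrist, tray at (160–243,117–180) in 400-px scale), and the model's tray corners match the masks. I lower and feel for the floor.

```bash
python3 -m creep '[[0,0,0,0.1,0,1,0],[0,0,0,0.1,0,2.5,0],[0,0,0,0.1,0,4,0],[-0.2,0.2,0,0.1,0,5.3,0],[-0.2,0.2,0,0.1,0,6.2,0],[-0.2,0.2,0,0.1,0,6.7,0],[-0.2,0.2,0,0.1,0,6.7,0],[-0.2,0.2,0,0.1,0,6.7,0]]' ; python3 -m creep '[[0,0,0,0,0,0.15,0],[0,0,0,0,0,0.3,0],[0,0,0,0,0,0.3,0]]' | grep -v eef;  python3 -m creep '[[0,0,0,0,0,0.1,0],[0,0,0,0,0,0.1,0]]' | grep -v eef; python3 -m creep '[[0,0,0,0,0,0.1,0],[0,0,0,0,0,0.1,0]]' | grep -v eef
```

```text
t: 23.95
ee_pos: [0.6068, -0.009, 0.1706]
eef_rot: [1.0, 0.02, 0.0, 0.0]
wrist_force: [-0.8, -0.2, -0.5]
finger_gap: 0.0317
finger_force: 34.8
t: 24.25
ee_pos: [0.6066, -0.0089, 0.1671]
wrist_force: [0.2, -0.1, -0.7]
finger_gap: 0.0312
finger_force: 34.8
t: 24.45
ee_pos: [0.6065, -0.0089, 0.1661]
wrist_force: [-0.5, 0.8, -0.9]
finger_gap: 0.0313
finger_force: 34.8
t: 24.65
ee_pos: [0.6065, -0.0089, 0.165]
wrist_force: [-0.5, 0.2, -1.0]
finger_gap: 0.0316
finger_force: 34.8
```

```bash
python3 -m creep '[[0,0,0,0,0,0.1,0],[0,0,0,0,0,0.1,0]]' | grep -E "pos|wrist_f";  python3 -m creep '[[0,0,0,0,0,0.08,0],[0,0,0,0,0,0.08,0]]' | grep -E "pos|wrist_f"
```

```text
ee_pos: [0.6065, -0.0089, 0.164]
wrist_force: [-0.0, 0.6, -1.5]
ee_pos: [0.6066, -0.0089, 0.1632]
wrist_force: [-0.8, 0.1, -0.3]
```

```bash
python3 -m creep '[[0,0,0,0,0,0.05,0],[0,0,0,0,0,0.05,0]]' | grep -E "pos|wrist_f"
```

```text
ee_pos: [0.6066, -0.0089, 0.1628]
wrist_force: [-0.5, 0.8, -0.5]
```

```bash
python3 -m creep '[[0,0,0,0,0,0.06,0],[0,0,0,0,0,0.06,0]]' | grep -E "pos|wrist_f"; python3 -c "
from h import *
print(get_obs()['wrist_force'])"
```

```text
ee_pos: [0.6067, -0.0089, 0.1624]
wrist_force: [-0.2, -0.4, 0.4]
[-0.23405577 -0.36118104  0.3923578 ]
```

```bash
python3 -m creep '[[0,0,0,0,0,0.06,0],[0,0,0,0,0,0.06,0]]' | grep -E "pos|wrist_f"
```

```text
ee_pos: [0.6068, -0.0089, 0.1622]
wrist_force: [-1.1, 0.1, 3.0]
```

Contact at TCP z≈0.1622 (+3 N), as predicted. I release slowly and go straight up.

```bash
python3 -m creep '[[0,0,0,0,0,0,38],[0,0,0,0,0,0,41],[0,0,0,0,0,0,45],[0,0,0,0,0,0,55],[0,0,0,0,0,0,70],[0,0,0,0,0,0,80],[0,0,0,0,0,0,80]]' ; python3 -m creep '[[0,0,0,0,0,-1,80],[0,0,0,0,0,-3,80],[0,0,0,0,0,-6,80],[0,0,0,0,0,-9,80],[0,0,0,0,0,-12,80],[0,0,0,-2,0,-14,80],[0,0,0,-4,0,-14,80],[0,0,0,-4,0,-14,80]]'
python3 - <<'E'
from h import *
D={n:read_camera(n) for n in("wrist","scene","side")}
z=lambda c:cv2.resize(c["image"][80:230,200:360],(400,300),interpolation=cv2.INTER_CUBIC)
cv2.imwrite("pics/w8.png",np.vstack([np.hstack([cv2.resize(D["wrist"]["image"],(400,300)),cv2.resize(D["scene"]["image"],(400,300))]),np.hstack([z(D["scene"]),z(D["side"])])])[:,:,::-1])
E
```

```text
t: 26.35
ee_pos: [0.6066, -0.0089, 0.1616]
eef_rot: [1.0, 0.02, -0.0, 0.0]
wrist_force: [0.6, -0.9, 0.2]
finger_gap: 0.0683
finger_force: 0.0
t: 27.15
ee_pos: [0.5654, -0.0103, 0.3038]
eef_rot: [1.0, 0.02, 0.001, 0.001]
wrist_force: [0.6, -0.3, 0.0]
finger_gap: 0.0687
finger_force: 0.0
```

View pics/w8.png

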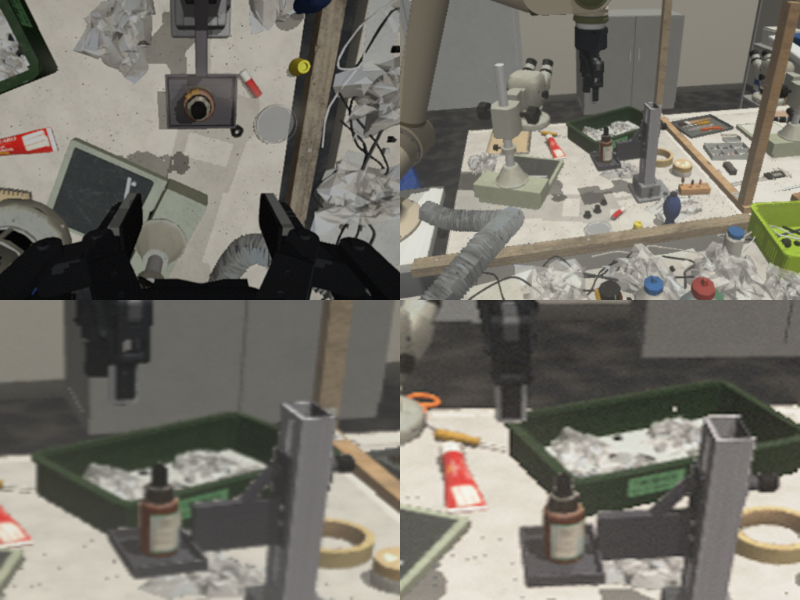

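The bottle stands upright in the middle of the tray, the bracket hangs flush on the upright, and the gripper is clear.

```bash
python3 -c "
from rig import *
print(sign_off())"
```

```text
the job is handed in; nothing more can be done
None
```

The bracket is hung in the top two slots and locked (it snapped in and then held against a pull of about 15 N), the amber bottle stands upright on its tray, and the job was handed in at about 27 s.

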